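# Hang the hook-backed parts bin on the slat rack

### The job

Clear the bench by hanging the small metal parts bin that has a hook on its back in the upper gap of the wooden slat rack, about the middle of the rack's length: tilt the bin front up, slip the hook in between the slats, then swing the bin down until it hangs level against the rack with its hook caught behind the top slat, and let go. Leave the plain bin without a hook where it stands.

Things in the scene. Friction and masses are not known exactly. Their poses are not given: they have to be found in the camera images.
- hook_bin: Loose open grey sheet-metal bin, 0.16 kg, hook on its back. Sizes in mm. Origin: centre of underside; +x to its back (hook side, starts within 0.35 rad of world +x), y across, z up. Box 100 long (x), 50 wide; straight side walls 52 high, good to grip across y; front wall 36 high, back wall 60 high at x 50. A rubber pad on the lower back (z 12 to 20) sticks out to x 54.
- hook_tip (a point): Middle of the upper free end of the bin's hook, at (77.7, 0, 95.6) mm in the bin's frame, axes as the bin. Hook: sheet 4 mm thick, 36 wide. A level leg (z 56 to 60) runs back from the back wall to x 66; from there an arm 40 long rises to this tip, leaning 20 degrees backward from upright.
- groove (a point): Fixed rack of 3 wooden slats, 360 long, 20 thick, 192 high, open behind (mm). Point: middle of the middle slat's top front edge, 130 above bench; x into rack, y along slats. Upper gap: z 0 to 36 (middle slat down to -50, top slat up to 62). Hook passes in with the bin's front up 37-45 degrees, 5 spare above and below; never level. Hung: bin origin (-54, any y, -56), tip (24, y, 40).
- plain_bin: The other loose grey sheet-metal bin: same box, 100 x 50 x 52 mm, without hook or pad. Origin: centre of its underside, z up. It must stay where it stands. Which bin stands left and which right varies.

How it is judged:
By the outcome, as a careful person would: the job done as asked, in the order asked, and still so for the second after the job is handed in, with the robot touching nothing.
It also fails if it takes over 51 s, if anything falls off the work surface, if the arm or the gripper's body presses on something with over 40 N, if the wrist force passes 120 N, or if a joint passes its speed limit or range.

### The arm

A 6-joint arm with a two-finger parallel gripper is mounted at the origin on the work surface. World frame = base frame: x ahead of the robot, y to its left, z up, the work surface at z = 0. Lengths are in m, angles in rad, forces in N, time in s.
With the tool pointing down it reaches from about 0.35 to 0.775 m from the base axis. Payload 7.3 kg.
Tool frame: the origin (TCP) lies at the very end of the fingers, on their centre line; the grasp point (between the pads) lies 19 mm behind it (robot.hold_point_z is the distance from the TCP to the grasp point, in m); z points along the fingers, y is the direction in which the jaws open and shut (so a half turn about z gives the same grasp; the last joint's range is limited). The gripper opens to 92 mm and grips with 3 to 60 N. Pads are 19 mm wide; open, the fingers measure 130 mm over their backs; the gripper's body (75 mm by 190 mm) begins 47 mm behind the grasp point.
Start: joints at [-1.484, 0.342, 1.524, -0, 1.275, -0.146], TCP at [0.121, -0.511, 0.227] pointing down, gripper open.
Joint ranges: [-2.53, 2.53], [-0.77, 2.02], [0.04, 2.7], [-1, 4.14], [0.28, 2.66], [-3.11, 3.11]. Speed limits (rad/s): [2.57, 2.57, 3.14, 3.14, 3.14, 3.14].

### API

Orientations are given as [roll, pitch, yaw] about the fixed x, y, z axes, in that order (R = Rz(yaw) Ry(pitch) Rx(roll)).
In Python, from cell import monitor, viewer, robot gives the robot as it stands.
- The arm moves only by the tool move_arm, never from a script. Its argument "deltas" is a list of rows, each an object of numbers: "x", "y", "z": the shift along the tool's x, y, z in m; "wx", "wy", "wz": the turn, a rotation vector about the tool's x, y, z in degrees; "hand": the opening, from 0 (shut) to 1 (fully open). In form: [{"x": .., "y": .., "z": .., "wx": .., "wy": .., "wz": .., "hand": ..}, ...]. A call has 1 to 8 rows; each row is the pose to reach, as a shift and turn from the pose commanded when the call began, along the tool's axes at that moment; what a row does not reach only later rows make up. A row lasts 1/8 s, in which the tool goes at most 62.5 mm and 10.7 degrees, less where a joint would pass 70% of its speed; a pose out of reach is approached as far as the arm can. A call with a gripper value outside its range is refused whole. The fingers move at their own pace and stop on an object; "grip_force" is the grip in N (left out, the last holds). Time passes only in rows, so rows that repeat a pose let the fingers close. It gives the time, the measured TCP pose, the force and the opening at its end, in the units of the state.
- monitor.observe(): the state, without advancing time (a new reading comes with each control period).
- viewer.read_camera(name): name is "scene" or "top" or "wrist"; returns the picture (420x560x3 uint8, red, green, blue); there is no depth.
- viewer.camera_params(name): a dict with "camera_matrix" (3x3 intrinsics, pixels), "R" (3x3) and "t" (3): a world point X has camera coordinates R X + t. Camera axes: x right, y down, z forward; pixel columns grow to the right and rows downward; lengths in m; the calibration is good to about 2 mm. The wrist camera is an equidistant fisheye: a pixel r from the principal point sees the ray r / f radians off the axis. A picture is of the moment at which its call begins: read the wrist's pose just before it. camera_params takes no time and is no camera call; for the wrist camera it gives the pose at the moment of the call.
- robot.hand_in(): hands the job in, once; it reports no verdict.
The state is a dict: "time": time; "qpos": joint angles; "qvel": joint speeds; "joint_efforts": joint torques, N m; "tool_pos": TCP position; "tool_rot": TCP orientation; "contact_force": force on the tool from outside, world axes, zero at the start; "torque": the same for the moment, N m; "opening": finger opening in m.
Only numpy, scipy, OpenCV 4.12 (cv2) and the standard library are available. Lean on these libraries where they do the work, as an engineer would, in place of code of your own. Each camera call takes 0.05 s, during which the arm holds its last target. There are 200 camera calls.

## Working session

There is one attempt and no reset: what is moved stays moved. The work goes in short steps, Python scripts to look and compute and a tool call to move; the robot and the scene stay as the last step left them, time stands still between calls to the robot, and variables do not carry over. Pictures are saved under pics/ and viewed, about 8 in all and at most 12, crops included, and the job is handed in when it is done.

Besides the shell and the picture viewer there is one more tool, called after ">>>" as name(argument=value, ...) on one line, values as JSON. move_arm: Moves the arm, as the interface text tells. Its arguments: {"type":"object","properties":{"deltas":{"type":"array","items":{"type":"object","properties":{"x":{"type":"number"},"y":{"type":"number"},"z":{"type":"number"},"wx":{"type":"number"},"wy":{"type":"number"},"wz":{"type":"number"},"hand":{"type":"number"}}}},"grip_force":{"type":"number"}},"required":["deltas"]}

```bash
mkdir -p pics
cat > h.py <<'E'
from cell import monitor, viewer, robot
import numpy as np, cv2
from scipy.spatial.transform import Rotation as Rn
def snap(name,fn,crop=None,scale=1):
    p=viewer.camera_params(name); im=viewer.read_camera(name)[:,:,::-1]
    if crop: x0,y0,x1,y1=crop; im=im[y0:y1,x0:x1]
    if scale!=1: im=cv2.resize(im,None,fx=scale,fy=scale,interpolation=cv2.INTER_CUBIC)
    cv2.imwrite('pics/'+fn,im); return p
def proj(p,X):
    c=np.atleast_2d(X)@np.array(p['R']).T+np.array(p['t']); u=c@np.array(p['camera_matrix']).T
    return u[:,:2]/u[:,2:]
def onplane(p,px,z):
    R=np.array(p['R']);t=np.array(p['t']);K=np.array(p['camera_matrix'])
    px=np.atleast_2d(px).astype(float)
    d=np.c_[px,np.ones(len(px))]@np.linalg.inv(K).T@R; c=-R.T@t
    return c+d*((z-c[2])/d[:,2])[:,None]
E
python3 - <<'E'
from h import *
for n in('scene','top'):
    p=snap(n,n+'1.png'); R=np.array(p['R']); print(n,-R.T@np.array(p['t']),R[2],p['camera_matrix'])
s=monitor.observe(); print({k:np.round(v,3) for k,v in s.items()}, robot.hold_point_z)
E
```

```text
scene [0.96217577 0.22778932 0.70436377] [-0.49994783 -0.28446649 -0.81800427] [[432.61522806   0.         278.60852371]
 [  0.         432.61522806 210.27435813]
 [  0.           0.           1.        ]]
top [ 4.46262950e-01 -7.14167706e-04  9.14535939e-01] [ 0.15261278  0.03177793 -0.98777503] [[470.91691328   0.         272.62843125]
 [  0.         470.91691328 206.98932214]
 [  0.           0.           1.        ]]
{'time': np.float64(0.1), 'qpos': array([-1.484,  0.343,  1.525, -0.   ,  1.275, -0.146]), 'qvel': array([ 0.   , -0.   , -0.003, -0.   , -0.   , -0.   ]), 'joint_efforts': array([ 2.000e-03, -4.320e+01, -2.447e+01,  7.200e-02,  5.300e-02,
       -0.000e+00]), 'tool_pos': array([ 0.121, -0.51 ,  0.226]), 'tool_rot': array([-3.14 , -0.   ,  0.233]), 'contact_force': array([ 0.226, -0.248, -0.12 ]), 'torque': array([-0.002, -0.026,  0.043]), 'opening': np.float64(0.092)} 0.0188
```

View pics/scene1.png

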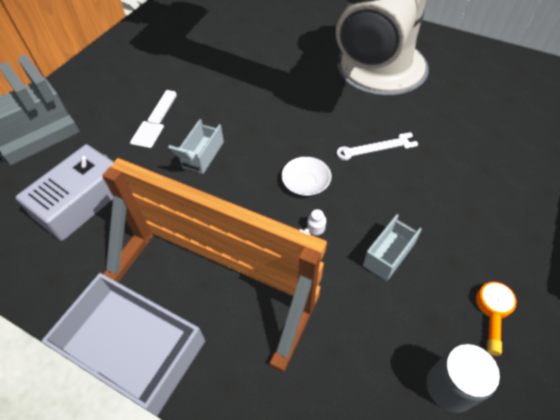

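View pics/top1.png

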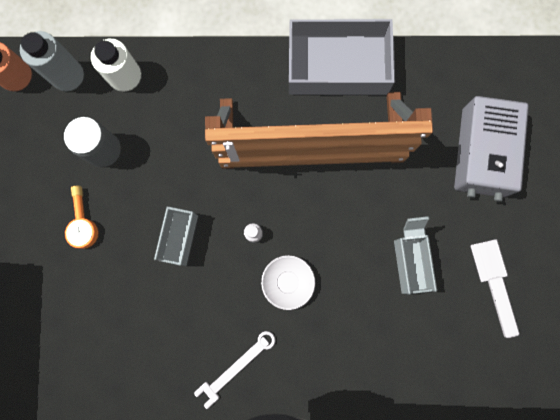

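The hook bin is at about (417,262) in top, with its hook up at (416,227). The plain bin is at (177,237). The rack spans columns 205–432. Next I'll enlarge both for exact corners.

Run:
```python
import cv2,numpy as np
a=cv2.imread('pics/top1.png')
cv2.imwrite('pics/c1.png',np.vstack([cv2.resize(a[90:180,195:445],None,fx=3.2,fy=3.2,interpolation=2),
 np.hstack([cv2.resize(a[210:305,380:455],(240,304),interpolation=2),np.zeros((304,560,3),np.uint8)])]))
b=cv2.imread('pics/scene1.png')
m=cv2.imread('pics/c1.png'); s=cv2.resize(b[110:180,160:240],None,fx=4.3,fy=4.3,interpolation=2)[:301]
m[288:288+s.shape[0],300:300+s.shape[1]]=s
cv2.imwrite('pics/c1.png',m);print(m.shape)
```

```text
(592, 800, 3)
```

View pics/c1.png

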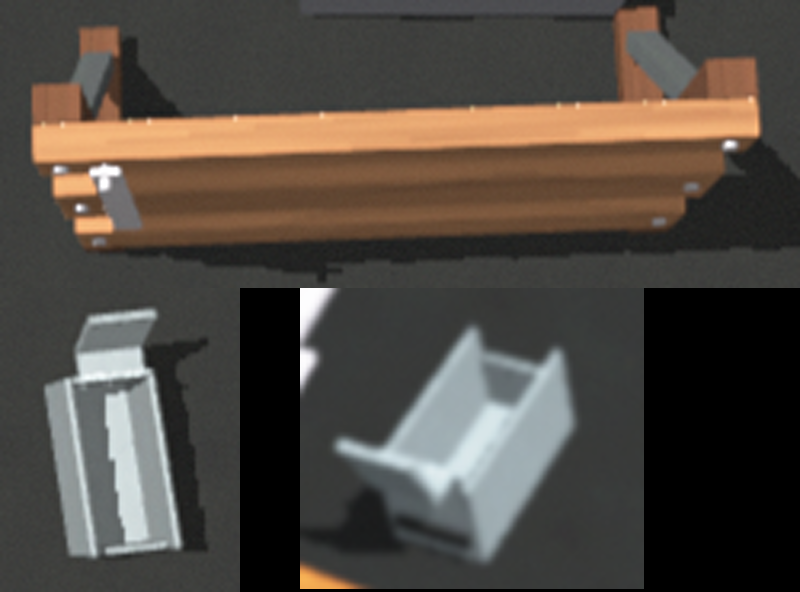

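Run:
```python
from h import *
from scipy.optimize import least_squares
p=viewer.camera_params('top')
f=lambda c,oy=90,ox=195,y0=0:[c[0]/3.2+ox,(c[1]-y0)/3.2+oy]
F=onplane(p,[f((34,163)),f((755,138))],.192);B=onplane(p,[f((34,125)),f((757,98))],.192)
print(F,B,np.linalg.norm(F[0]-F[1]),np.linalg.norm(B[0]-B[1])); d=F[0]-F[1];print('rack yaw',np.arctan2(-d[0],d[1]),F.mean(0),B.mean(0))
obs=np.array([f(c,210,380,288) for c in[(64,381),(95,557),(155,370),(182,549),(90,317),(157,310),(46,386),(70,555)]])
M=np.array([[50,25,52],[-50,25,52],[50,-25,52],[-50,-25,52],[77.7,18,95.6],[77.7,-18,95.6],[50,25,0],[-50,25,0]])/1e3
W=lambda q:M@Rn.from_euler('z',q[2]).as_matrix().T+[q[0],q[1],0]
r=least_squares(lambda q:(proj(p,W(q))-obs).ravel(),[.35,-.25,0])
print(r.x,np.round(r.fun.reshape(-1,2),1))
ps=viewer.camera_params('scene')
o2=lambda c:[(c[0]-300)/4.3+160,(c[1]-288)/4.3+110]
print(np.round(proj(ps,W(r.x)),1)); print('scene seen: bottom back -y',o2((485,562)),'tip ends',o2((340,443)),'front tops',o2((472,328)),o2((558,348)))
print(onplane(p,[[177,237]],.02))
# rack in scene: predicted corners of top back edge
print(proj(ps,np.r_[F,B]))
```

```text
[[ 0.6634619   0.13094674  0.192     ]
 [ 0.67802821 -0.22531984  0.192     ]] [[ 0.68312655  0.13165622  0.192     ]
 [ 0.69854504 -0.22705269  0.192     ]] 0.3565642337560427 0.35904012592247647
rack yaw 0.04086323916349688 [ 0.67074506 -0.04718655  0.192     ] [ 0.6908358  -0.04769823  0.192     ]
[ 0.47726749 -0.23793089  0.12299375] [[ 0.7 -0.6]
 [-0.6 -0.1]
 [-0.4 -0.2]
 [ 0.2 -0.7]
 [ 0.2  0.9]
 [-0.1  0.8]
 [-0.1  0.2]
 [ 0.2 -0.3]]
[[197.7 157. ]
 [219.2 124.4]
 [176.  150.6]
 [198.5 118.7]
 [183.9 150.7]
 [167.4 145.9]
 [201.8 173.5]
 [222.2 141.5]]
scene seen: bottom back -y [203.02325581395348, 173.72093023255815] tip ends [169.30232558139534, 146.04651162790697] front tops [200.0, 119.30232558139535] [220.0, 123.95348837209302]
[[0.52454092 0.21053509 0.02      ]]
[[325.54995014 240.37958004]
 [118.37057512 157.67651093]
 [319.90891416 251.6023927 ]
 [108.89582154 165.94390792]]
```

```bash
cat >> h.py <<'E'
G=np.array([0,0,.037]); AL=np.radians(35); H=robot.hold_point_z
GRV=np.array([.6707,-.0472,.130]); RY=.041
def tool_at_bin(o,yaw,th=0,back=0,g=G):
    "TCP pose holding the bin with origin o, yaw, front up th; back = retreat along the tool"
    Rb=Rn.from_euler('zy',[yaw,th]); Rt=Rb*Rn.from_euler('yx',[-AL,np.pi])
    return np.array(o)+Rb.apply(g)+Rt.apply([0,0,H-back]),Rt
def groove2w(x,y,z): return GRV+Rn.from_euler('z',RY).apply([x,y,z])
def cur():
    s=monitor.observe(); return np.array(s['tool_pos']),Rn.from_euler('xyz',s['tool_rot'])
def deltas(poses,ref=None):
    p0,R0=ref or cur()
    for p,R in poses:
        print('  xyz',np.round(R0.inv().apply(p-p0),4),'w',np.round((R0.inv()*R).as_rotvec(degrees=True),1),' world',np.round(p,3))
E
python3 - <<'E'
from h import *
o=[.477,-.238,0]
deltas([tool_at_bin(o,.123,back=.13),tool_at_bin(o,.123,back=.09)])
# planning path
import heapq
ar=np.array
def seg(a,b,n=25): return ar(a)+np.linspace(0,1,n)[:,None]*(ar(b)-ar(a))
u=ar([np.sin(np.radians(20)),np.cos(np.radians(20))]);nrm=ar([u[1],-u[0]])
tip=ar([77.7,95.6]);b0=ar([64,58])
P=np.vstack([seg([50,60],[62.5,60],8),seg([50,56],[66,56],10),seg(b0+2*nrm,tip+2*nrm),seg(b0-2*nrm+u,tip-2*nrm),seg(tip-2*nrm,tip+2*nrm,5),
 seg([50,0],[50,60],30),seg([54,12],[54,20],5),seg([-50,0],[50,0],20)])
rects=[(0,20,-50,0),(0,20,36,62),(0,20,-130,-64)]
def clear(ox,oz,t):
    c,s=np.cos(t),np.sin(t); X=c*P[:,0]+s*P[:,1]+ox; Z=-s*P[:,0]+c*P[:,1]+oz; m=1e9
    for x0,x1,z0,z1 in rects:
        dx=np.maximum(x0-X,X-x1);dz=np.maximum(z0-Z,Z-z1)
        d=np.where((dx<0)&(dz<0),np.maximum(dx,dz),np.hypot(np.maximum(dx,0),np.maximum(dz,0)));m=min(m,d.min())
    return m
memo={}
def cl(n):
    if n not in memo: memo[n]=clear(n[0],n[1],np.radians(2*n[2]))
    return memo[n]
start=(-150,0,20)
best=max(((cl((x,z,20)),x,z) for x in [-110,-100] for z in range(-40,30)));print(best)
goal=(-55,-55,0);print('goal clr',cl(goal))
start=(-140,-8,20)
D={start:0};prev={};q=[(0,start)];done=set()
while q:
    d,n=heapq.heappop(q)
    if n in done: continue
    done.add(n)
    if n==goal: break
    for dx in(-1,0,1):
        for dz in(-1,0,1):
            for dt in(-1,0,1):
                m=(n[0]+dx,n[1]+dz,n[2]+dt)
                if m==n or not(0<=m[2]<=22) or not(-145<=m[0]<=-20) or not -90<=m[1]<=40: continue
                c=cl(m)
                if c<.5: continue
                nd=d+np.sqrt(dx*dx+dz*dz+dt*dt)*(1+60/c**2)
                if nd<D.get(m,1e9): D[m]=nd;prev[m]=n;heapq.heappush(q,(nd,m))
path=[goal]
while path[-1]!=start: path.append(prev[path[-1]])
path=path[::-1]
print([(a,b,2*t,round(cl((a,b,t)),1)) for a,b,t in path[::4]+path[-3:]])
E
```

```text
xyz [ 0.4725 -0.1759  0.0984] w [  1.8 -35.    6.1]  world [ 0.54  -0.23   0.128]
  xyz [ 0.4497 -0.1784  0.1311] w [  1.8 -35.    6.1]  world [ 0.518 -0.233  0.095]
(np.float64(11.841084915937719), -110, -1)
goal clr -0.7015018642495647Traceback (most recent call last):
  File "<stdin>", line 43, in <module>
KeyError: (-55, -55, 0)
```

```bash
sed -i "s/from_euler('zy'/from_euler('ZY'/; s/from_euler('yx'/from_euler('YX'/" h.py
cat > plan.py <<'E'
import numpy as np, heapq
ar=np.array
def seg(a,b,n=25): return ar(a)+np.linspace(0,1,n)[:,None]*(ar(b)-ar(a))
u=ar([np.sin(np.radians(20)),np.cos(np.radians(20))]);nrm=ar([u[1],-u[0]])
tip=ar([77.7,95.6]);b0=ar([64,58])
P=np.vstack([seg([50,60],[62.5,60],8),seg([50,56],[66,56],10),seg(b0+2*nrm,tip+2*nrm),seg(b0-2*nrm+u,tip-2*nrm),seg(tip-2*nrm,tip+2*nrm,5),
 seg([50,0],[50,60],30),seg([54,12],[54,20],5),seg([-50,0],[50,0],20)])
rects=ar([(0,20,-50,0),(0,20,36,62),(0,20,-130,-64)])
def clear(ox,oz,t):
    c,s=np.cos(t),np.sin(t); X=c*P[:,0]+s*P[:,1]+ox; Z=-s*P[:,0]+c*P[:,1]+oz; m=1e9
    for x0,x1,z0,z1 in rects:
        dx=np.maximum(x0-X,X-x1);dz=np.maximum(z0-Z,Z-z1)
        d=np.where((dx<0)&(dz<0),np.maximum(dx,dz),np.hypot(np.maximum(dx,0),np.maximum(dz,0)));m=min(m,d.min())
    return m
E
python3 - <<'E'
from plan import *
from h import *
deltas([tool_at_bin([.477,-.238,0],.123,back=b) for b in(.13,.09)])
# best clearance per tilt, with max-clearance continuous tracking
o=None
for t in range(0,46,3):
    r=[(clear(x,z,np.radians(t)),x,z) for x in np.arange(-100,-30,1.) for z in np.arange(-75,20,1.)] if o is None else [(clear(x,z,np.radians(t)),x,z) for x in o[1]+np.arange(-6,6.1,.5) for z in o[2]+np.arange(-6,6.1,.5)]
    if o is None: r=[(clear(x,z,0),x,z) for x in np.arange(-56,-52,.1) for z in np.arange(-58,-52,.1)]
    o=max(r); print(t,np.round(o,1))
for x in range(-130,-50,6): 
    print(x,[np.round(max((clear(x,z,np.radians(t)),z) for z in np.arange(-60,30,1.)),1).tolist() for t in(38,41,44)])
E
```

```text
xyz [ 0.3457 -0.1899  0.0984] w [-2.  35.   6.1]  world [ 0.414 -0.246  0.128]
  xyz [ 0.3685 -0.1873  0.1311] w [-2.  35.   6.1]  world [ 0.436 -0.243  0.095]
0 [  0.1 -54.2 -55.9]
3 [  1.6 -56.7 -50.9]
6 [  2.9 -58.7 -44.9]
9 [  4.2 -61.2 -39.9]
12 [  5.  -64.2 -35.9]
15 [  6.  -66.2 -30.9]
18 [  6.9 -68.2 -25.9]
21 [  7.6 -69.7 -20.9]
24 [  8.4 -70.7 -14.9]
27 [  9.4 -72.2 -10.4]
30 [ 10.1 -72.2  -4.9]
33 [ 11.  -72.7   0.1]
36 [ 11.6 -72.7   5.1]
39 [ 11.2 -71.2   9.6]
42 [ 11.1 -70.2  13.6]
45 [ 10.8 -68.2  18.1]
-130 [[18.9, -9.0], [18.1, -3.0], [17.6, 4.0]]
-124 [[15.8, -9.0], [15.5, -2.0], [15.6, 4.0]]
-118 [[13.8, -7.0], [14.0, -1.0], [13.9, 5.0]]
-112 [[12.0, -6.0], [12.1, 1.0], [12.4, 7.0]]
-106 [[10.5, -4.0], [10.8, 2.0], [11.4, 8.0]]
-100 [[8.8, -2.0], [9.1, 4.0], [9.6, 9.0]]
-94 [[7.6, 1.0], [8.5, 6.0], [9.7, 12.0]]
-88 [[7.6, 4.0], [8.7, 10.0], [9.6, 15.0]]
-82 [[9.5, 6.0], [10.0, 11.0], [10.7, 17.0]]
-76 [[11.2, 8.0], [11.0, 12.0], [10.6, 17.0]]
-70 [[10.5, 9.0], [10.7, 12.0], [10.6, 17.0]]
-64 [[7.5, 12.0], [8.2, 15.0], [8.6, 19.0]]
-58 [[3.1, 16.0], [4.1, 19.0], [5.3, 22.0]]
-52 [[1.1, 23.0], [2.4, 26.0], [3.2, 29.0]]
```

>>> move_arm(deltas=[{"x": 0.05,"y": -0.027,"z": 0.014,"wx": -0.3,"wy": 5,"wz": 0.9,"hand": 1},{"x": 0.1,"y": -0.054,"z": 0.028,"wx": -0.6,"wy": 10,"wz": 1.8,"hand": 1},{"x": 0.15,"y": -0.081,"z": 0.042,"wx": -0.9,"wy": 15,"wz": 2.7,"hand": 1},{"x": 0.2,"y": -0.109,"z": 0.056,"wx": -1.2,"wy": 20,"wz": 3.6,"hand": 1},{"x": 0.25,"y": -0.136,"z": 0.07,"wx": -1.5,"wy": 25,"wz": 4.5,"hand": 1},{"x": 0.3,"y": -0.164,"z": 0.084,"wx": -1.8,"wy": 30,"wz": 5.4,"hand": 1},{"x": 0.346,"y": -0.19,"z": 0.098,"wx": -2,"wy": 35,"wz": 6.1,"hand": 1},{"x": 0.346,"y": -0.19,"z": 0.098,"wx": -2,"wy": 35,"wz": 6.1,"hand": 1}])

```text
time: 1.1
tool_pos: [0.4139, -0.2424, 0.127]
tool_rot: [-3.137, -0.611, 0.122]
contact_force: [0.3, -0.5, 0.8]
opening: 0.0918
```

Run:
```python
from h import *
snap('wrist','w1.png'); p,R=cur(); print(p,R.as_euler('xyz'),monitor.observe()['qpos'])
deltas([tool_at_bin([.477,-.238,0],.123,back=b) for b in(.09,.045,0)])
```

```text
[ 0.41389958 -0.24463493  0.12791632] [-3.14056465 -0.61025921  0.12393473] [-1.07114358  0.27767537  2.16793254  0.97105665  0.70268108 -0.39216845]
  xyz [-0.0002  0.0012  0.0397] w [-0.1  0.   0. ]  world [ 0.436 -0.243  0.095]
  xyz [-0.0001  0.0013  0.0847] w [-0.1  0.   0. ]  world [ 0.462 -0.24   0.058]
  xyz [-1.000e-04  1.400e-03  1.297e-01] w [-0.1  0.   0. ]  world [ 0.488 -0.237  0.022]
```

View pics/w1.png

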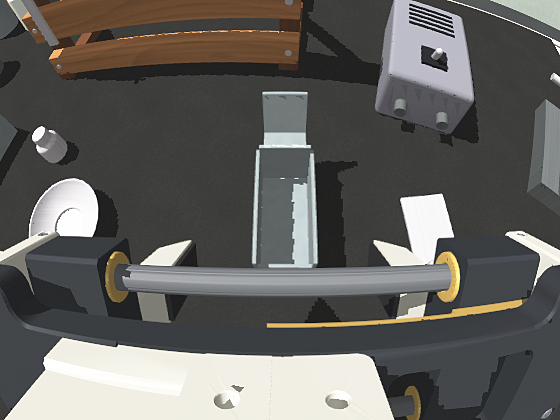

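The wrist view shows the bin centred between the fingers: its centre column is about 284 and the fingers are at 168 and 400. I'll advance and grip.

>>> move_arm(deltas=[{"x": 0,"y": 0.001,"z": 0.03,"hand": 1},{"x": 0,"y": 0.001,"z": 0.06,"hand": 1},{"x": 0,"y": 0.001,"z": 0.085,"hand": 1},{"x": 0,"y": 0.001,"z": 0.105,"hand": 1},{"x": 0,"y": 0.001,"z": 0.12,"hand": 1},{"x": 0,"y": 0.001,"z": 0.13,"hand": 1},{"x": 0,"y": 0.001,"z": 0.13,"hand": 1},{"x": 0,"y": 0.001,"z": 0.13,"hand": 1}])

```text
schema error: expected keys x, y, z, wx, wy, wz, hand
```

>>> move_arm(deltas=[{"hand": 0.7},{"hand": 0.55},{"hand": 0.5},{"hand": 0.4},{"hand": 0.4},{"hand": 0.4},{"hand": 0.4},{"hand": 0.4}], grip_force=25)

```text
schema error: expected keys x, y, z, wx, wy, wz, hand
```

Run:
```python
from h import *
p,R=cur(); print(p,R.as_euler('xyz'),monitor.observe()['qpos'])
t=np.radians(41)
A=tool_at_bin([.477,-.238,.12],.123)
B=tool_at_bin(groove2w(-.15,0,.0),RY,0); C=tool_at_bin(groove2w(-.15,0,-.003),RY,t)
deltas([A,B,C])
```

```text
[ 0.41389958 -0.24463493  0.12791632] [-3.14056465 -0.61025921  0.12393473] [-1.07114358  0.27767537  2.16793254  0.97105665  0.70268108 -0.39216845]
  xyz [0.0687 0.0013 0.0313] w [-0.1  0.   0. ]  world [ 0.488 -0.237  0.142]
  xyz [ 0.1287 -0.1756  0.0613] w [-2.8  0.   3.9]  world [ 0.532 -0.053  0.152]
  xyz [ 0.1293 -0.1747  0.0805] w [ -1.3 -40.9   4.7]  world [ 0.543 -0.052  0.136]
```

All seven keys are required in every row.

>>> move_arm(deltas=[{"x": 0,"y": 0.001,"z": 0.03,"wx": 0,"wy": 0,"wz": 0,"hand": 1},{"x": 0,"y": 0.001,"z": 0.06,"wx": 0,"wy": 0,"wz": 0,"hand": 1},{"x": 0,"y": 0.001,"z": 0.085,"wx": 0,"wy": 0,"wz": 0,"hand": 1},{"x": 0,"y": 0.001,"z": 0.105,"wx": 0,"wy": 0,"wz": 0,"hand": 1},{"x": 0,"y": 0.001,"z": 0.12,"wx": 0,"wy": 0,"wz": 0,"hand": 1},{"x": 0,"y": 0.001,"z": 0.13,"wx": 0,"wy": 0,"wz": 0,"hand": 1},{"x": 0,"y": 0.001,"z": 0.13,"wx": 0,"wy": 0,"wz": 0,"hand": 1},{"x": 0,"y": 0.001,"z": 0.13,"wx": 0,"wy": 0,"wz": 0,"hand": 1}])

```text
time: 2.15
tool_pos: [0.4882, -0.2391, 0.0228]
tool_rot: [3.139, -0.612, 0.124]
contact_force: [-0.5, -0.4, 0.8]
opening: 0.0919
```

>>> move_arm(deltas=[{"x": 0,"y": 0,"z": 0,"wx": 0,"wy": 0,"wz": 0,"hand": 0.75},{"x": 0,"y": 0,"z": 0,"wx": 0,"wy": 0,"wz": 0,"hand": 0.6},{"x": 0,"y": 0,"z": 0,"wx": 0,"wy": 0,"wz": 0,"hand": 0.5},{"x": 0,"y": 0,"z": 0,"wx": 0,"wy": 0,"wz": 0,"hand": 0.4},{"x": 0,"y": 0,"z": 0,"wx": 0,"wy": 0,"wz": 0,"hand": 0.4},{"x": 0,"y": 0,"z": 0,"wx": 0,"wy": 0,"wz": 0,"hand": 0.4},{"x": 0,"y": 0,"z": 0,"wx": 0,"wy": 0,"wz": 0,"hand": 0.4},{"x": 0,"y": 0,"z": 0,"wx": 0,"wy": 0,"wz": 0,"hand": 0.4}], grip_force=25)

```text
time: 3.15
tool_pos: [0.4882, -0.238, 0.0223]
tool_rot: [3.14, -0.612, 0.123]
contact_force: [-0.6, 1.5, 0.9]
opening: 0.0503
```

Run:
```python
from h import *
p,R=cur(); print(p,R.as_euler('xyz'),monitor.observe()['qpos'])
t=np.radians(41)
A=tool_at_bin([.477,-.238,.10],.123)
B=tool_at_bin(groove2w(-.15,0,.0),RY,0); C=tool_at_bin(groove2w(-.15,0,-.003),RY,t)
deltas([A,B,C])
```

```text
[ 0.48818834 -0.23796062  0.02230583] [ 3.14036252 -0.6116801   0.12344189] [-0.89410854  0.57920235  2.12723332  1.42719615  0.51554343 -0.75927178]
  xyz [ 0.0568 -0.0012 -0.0815] w [ 0.1 -0.   0. ]  world [ 0.488 -0.237  0.122]
  xyz [ 0.1282 -0.1782 -0.0682] w [-2.6 -0.   3.9]  world [ 0.532 -0.053  0.152]
  xyz [ 0.1287 -0.1773 -0.0491] w [ -1.1 -41.    4.6]  world [ 0.543 -0.052  0.136]
```

>>> move_arm(deltas=[{"x": 0.012,"y": 0,"z": -0.017,"wx": 0,"wy": 0,"wz": 0,"hand": 0.4},{"x": 0.03,"y": 0,"z": -0.042,"wx": 0,"wy": 0,"wz": 0,"hand": 0.4},{"x": 0.05,"y": 0,"z": -0.071,"wx": 0,"wy": 0,"wz": 0,"hand": 0.4},{"x": 0.074,"y": 0,"z": -0.105,"wx": 0,"wy": 0,"wz": 0,"hand": 0.4},{"x": 0.085,"y": -0.035,"z": -0.098,"wx": 0,"wy": 0,"wz": 1,"hand": 0.4},{"x": 0.1,"y": -0.08,"z": -0.088,"wx": -1,"wy": 0,"wz": 2,"hand": 0.4},{"x": 0.115,"y": -0.13,"z": -0.078,"wx": -2,"wy": 0,"wz": 3,"hand": 0.4},{"x": 0.128,"y": -0.178,"z": -0.068,"wx": -2.6,"wy": 0,"wz": 3.9,"hand": 0.4}])

```text
time: 4.15
tool_pos: [0.5317, -0.0519, 0.1513]
tool_rot: [-3.141, -0.612, 0.039]
contact_force: [0.7, 0.3, -1.9]
opening: 0.0498
```

Run:
```python
from h import *
p,R=cur(); print(p,R.as_euler('xyz'),monitor.observe()['qpos'])
deltas([tool_at_bin(groove2w(-.15,0,0),RY,np.radians(t)) for t in(0,10,20,30,41)])
```

```text
[ 0.53171231 -0.05190367  0.15126246] [-3.1408419  -0.61207524  0.03883935] [-0.38556242  0.22772301  2.14189751  0.88047452  0.31281234  0.36055727]
  xyz [ 0.0001  0.001  -0.0004] w [ 0.  -0.1 -0.1]  world [ 0.532 -0.053  0.152]
  xyz [0.0017 0.001  0.0035] w [  0.  -10.1  -0.1]  world [ 0.535 -0.053  0.149]
  xyz [0.0027 0.001  0.0076] w [  0.  -20.1  -0.1]  world [ 0.538 -0.053  0.147]
  xyz [0.003  0.001  0.0118] w [  0.  -30.1  -0.1]  world [ 0.541 -0.053  0.143]
  xyz [0.0024 0.001  0.0164] w [ -0.  -41.1  -0.1]  world [ 0.543 -0.052  0.139]
```

```bash
cat > kin.py <<'E'
from h import *
from scipy.optimize import least_squares
D=[([-1.484,.343,1.525,0,1.275,-.146],[.121,-.5105,.2265],[-3.14,0,.233]),
([-1.07114358,.27767537,2.16793254,.97105665,.70268108,-.39216845],[.41389958,-.24463493,.12791632],[-3.14056465,-.61025921,.12393473]),
([-.89410854,.57920235,2.12723332,1.42719615,.51554343,-.75927178],[.48818834,-.23796062,.02230583],[3.14036252,-.6116801,.12344189]),
([-.38556242,.22772301,2.14189751,.88047452,.31281234,.36055727],[.53171231,-.05190367,.15126246],[-3.1408419,-.61207524,.03883935])]
E_=lambda a,x:Rn.from_euler(a,x)
def fk(q,k):
    a1,d1,L2,a3,L3,d6=k
    R=E_('z',q[0]);p=R.apply([a1,0,d1])
    R=R*E_('y',q[1]);p=p+R.apply([0,0,L2])
    R=R*E_('y',q[2]);p=p+R.apply([a3,0,L3])
    R=R*E_('z',q[3])*E_('y',q[4]);p=p+R.apply([0,0,d6])
    return p,R*E_('z',q[5])
r=least_squares(lambda k:np.ravel([fk(q,k)[0]-p for q,p,_ in D]),[0,.3,.4,0,.4,.2])
K=r.x
LO=np.array([-2.53,-.77,.04,-1,.28,-3.11]);HI=np.array([2.53,2.02,2.7,4.14,2.66,3.11])
C=Rn.identity()
def ik(T,q0,lim=True):
    f=lambda q:np.r_[10*(fk(q,K)[0]-T[0]),((fk(q,K)[1]*C).inv()*T[1]).as_rotvec()]
    b=(LO,HI) if lim else (-9,9)
    s=least_squares(f,np.clip(q0,LO+1e-3,HI-1e-3),bounds=b); return s.x,np.abs(s.fun).max()
E
python3 - <<'E'
from kin import *
print(K,np.abs(r.fun).max())
for q,p,e in D: print((fk(q,K)[1].inv()*E_('xyz',e)).as_rotvec())
E
```

```text
[-0.09644366  0.32562238  0.62463825  0.09578416  0.45266151  0.46860125] 0.0761186787157237
[ 3.18350863e-04 -3.72769800e-06  1.57059281e+00]
[-4.83371437e-09 -2.58943783e-09  1.57079633e+00]
[4.66953993e-09 5.30538572e-09 1.57079633e+00]
[ 5.17512274e-10 -3.25377157e-09  1.57079634e+00]
```

```bash
python3 - <<'E'
s=open('kin.py').read()
s=s.replace("a1,d1,L2,a3,L3,d6=k","d1,L2,a3,L3,d6,b,e=k").replace("[a1,0,d1]","[0,b,d1]").replace("R=R*E_('z',q[3])*","R=R*E_('z',q[3]);p=p+R.apply([0,e,0]);R=R*").replace("[0,.3,.4,0,.4,.2]","[.3,.4,0,.4,.2,0,0]").replace("C=Rn.identity()","C=E_('z',np.pi/2)")
open('kin.py','w').write(s)
E
cat > ev.py <<'E'
from kin import *
print(K.round(4),np.abs(r.fun).max())
TAB=[(41,-150,-3),(41,-130,-3),(41,-106,2),(41,-94,6),(41,-82,11),(41,-72,12.6),(36,-72.7,5),(30,-72.2,-5),(24,-70.7,-15),(18,-68,-26),(12,-64,-36),(6,-58.7,-45),(3,-56.7,-51),(0,-54,-56)]
import h
for al in(35,25,15):
    h.AL=np.radians(al); q=np.array(D[-1][0]); print(al)
    for t,x,z in TAB:
        T=tool_at_bin(groove2w(x/1e3,0,z/1e3),RY,np.radians(t)); q,e=ik(T,q); print(t,e.round(3),q.round(2), end=' | ')
    print()
E
python3 ev.py
```

```text
[ 2.227e-01  5.057e-01  4.560e-02  3.794e-01  3.177e-01  7.670e-02
 -4.000e-04] 0.00011863585213220396
35
41 0.0 [-0.22  0.52  1.5  -0.03  1.22  1.32] | 41 0.0 [-0.21  0.56  1.44 -0.03  1.24  1.33] | 41 0.0 [-0.2   0.59  1.36 -0.03  1.29  1.34] | 41 0.0 [-0.2   0.61  1.32 -0.03  1.31  1.34] | 41 0.0 [-0.19  0.63  1.27 -0.02  1.34  1.34] | 41 0.0 [-0.19  0.64  1.24 -0.02  1.36  1.35] | 36 0.0 [-0.2   0.6   1.34 -0.    1.22  1.33] | 30 0.0 [-0.21  0.55  1.46  0.03  1.06  1.3 ] | 24 0.0 [-0.23  0.51  1.57  0.07  0.88  1.26] | 18 0.0 [-0.25  0.48  1.68  0.13  0.71  1.2 ] | 12 0.0 [-0.26  0.46  1.78  0.23  0.53  1.09] | 6 0.0 [-0.28  0.46  1.87  0.44  0.36  0.87] | 3 0.0 [-0.29  0.46  1.92  0.65  0.29  0.66] | 0 0.029 [-0.31  0.47  1.94  0.93  0.28  0.36] | 
25
41 0.0 [-0.2   0.62  1.36 -0.07  1.44  1.35] | 41 0.0 [-0.19  0.66  1.29 -0.06  1.47  1.35] | 41 0.0 [-0.18  0.69  1.2  -0.06  1.52  1.36] | 41 0.0 [-0.18  0.71  1.15 -0.06  1.55  1.36] | 41 0.0 [-0.18  0.73  1.1  -0.06  1.58  1.36] | 41 0.0 [-0.17  0.75  1.06 -0.06  1.6   1.36] | 36 0.0 [-0.18  0.69  1.17 -0.04  1.47  1.36] | 30 0
[... 280 characters left out ...]
0 [-0.27  0.49  1.82  0.31  0.44  1.01] | 
15
41 0.0 [-0.18  0.72  1.21 -0.1   1.65  1.36] | 41 0.0 [-0.18  0.76  1.14 -0.1   1.69  1.36] | 41 0.0 [-0.17  0.8   1.04 -0.09  1.74  1.37] | 41 0.0 [-0.17  0.82  0.98 -0.09  1.78  1.37] | 41 0.0 [-0.16  0.85  0.93 -0.09  1.81  1.37] | 41 0.0 [-0.16  0.87  0.88 -0.09  1.84  1.37] | 36 0.0 [-0.17  0.81  0.99 -0.07  1.7   1.37] | 30 0.0 [-0.18  0.74  1.12 -0.06  1.54  1.36] | 24 0.0 [-0.19  0.68  1.24 -0.04  1.38  1.35] | 18 0.0 [-0.2   0.63  1.35 -0.01  1.21  1.34] | 12 0.0 [-0.21  0.59  1.46  0.02  1.04  1.31] | 6 0.0 [-0.22  0.55  1.56  0.05  0.87  1.27] | 3 0.0 [-0.23  0.54  1.62  0.08  0.78  1.25] | 0 0.0 [-0.24  0.53  1.67  0.11  0.7   1.21] |
```

>>> move_arm(deltas=[{"x": 0.0017,"y": 0.001,"z": 0.0035,"wx": 0,"wy": -8,"wz": 0,"hand": 0.4},{"x": 0.0025,"y": 0.001,"z": 0.0065,"wx": 0,"wy": -16,"wz": 0,"hand": 0.4},{"x": 0.003,"y": 0.001,"z": 0.01,"wx": 0,"wy": -24,"wz": 0,"hand": 0.4},{"x": 0.003,"y": 0.001,"z": 0.0135,"wx": 0,"wy": -32,"wz": 0,"hand": 0.4},{"x": 0.0025,"y": 0.001,"z": 0.018,"wx": 0,"wy": -41,"wz": 0,"hand": 0.4},{"x": 0.0025,"y": 0.001,"z": 0.018,"wx": 0,"wy": -41,"wz": 0,"hand": 0.4},{"x": 0.0025,"y": 0.001,"z": 0.018,"wx": 0,"wy": -41,"wz": 0,"hand": 0.4}])

```text
time: 5.03
tool_pos: [0.5434, -0.0536, 0.1373]
tool_rot: [-3.14, 0.103, 0.041]
contact_force: [0.4, -0.5, -1.1]
opening: 0.0496
```

```bash
cat > look.py <<'E'
from h import *
import sys
n=sys.argv[1]
p=snap('wrist','a.png'); pt=snap('top','b.png'); s=snap('scene','c.png')
P,R=cur(); print(P,R.as_euler('xyz'),monitor.observe()['qpos'].round(3), monitor.observe()['opening'])
# expected bin pose from tool: R=Rb*Ry(-AL)Rx(pi)
Rb=R*Rn.from_euler('YX',[-AL,np.pi]).inv(); o=P-R.apply([0,0,H])-Rb.apply(G)
gl=Rn.from_euler('z',RY).inv().apply(o-GRV); print('bin in groove',gl.round(4),'zyx',(Rn.from_euler('z',RY).inv()*Rb).as_euler('ZYX',degrees=True).round(1))
M=np.array([[77.7,18,95.6],[77.7,-18,95.6],[50,25,60],[50,-25,60],[-50,25,52],[-50,-25,52]])/1e3
W=o+Rb.apply(M)
a,b,c=[cv2.imread('pics/%s.png'%k) for k in'abc']
w=p; Kw=np.array(w['camera_matrix']); cc=W@np.array(w['R']).T+np.array(w['t'])
th=np.arctan2(np.hypot(cc[:,0],cc[:,1]),cc[:,2]);ph=np.arctan2(cc[:,1],cc[:,0])
uw=np.c_[Kw[0,2]+Kw[0,0]*th*np.cos(ph),Kw[1,2]+Kw[1,1]*th*np.sin(ph)]
RK=Rn.from_euler('z',RY).apply(np.array([[0,y,z] for y in(-.18,.18) for z in(0,.036,.062)]))+GRV
for im,uv,col in((a,uw,(0,0,255)),(b,proj(pt,W),(0,0,255)),(c,proj(s,W),(0,0,255)),(b,proj(pt,RK),(0,255,0)),(c,proj(s,RK),(0,255,0))):
    for q in uv: cv2.circle(im,tuple(int(v) for v in np.round(q)),1,col,-1)
z=lambda i,x0,y0,x1,y1,w:cv2.resize(i[y0:y1,x0:x1],(w,300),interpolation=2)
m=np.vstack([np.hstack([cv2.resize(a,(400,300)),z(b,230,110,430,260,400)]),z(c,100,100,370,201,800)])
cv2.imwrite('pics/%s.png'%n,m)
E
python3 look.py m1
```

```text
[ 0.5433335  -0.05387791  0.1384707 ] [-3.14094592  0.10246705  0.04033996] [-0.224  0.52   1.501 -0.028  1.219  1.317] 0.049918582540454726
bin in groove [-0.1498 -0.0014 -0.0008] zyx [-0.  40.9  0. ]
```

View pics/m1.png

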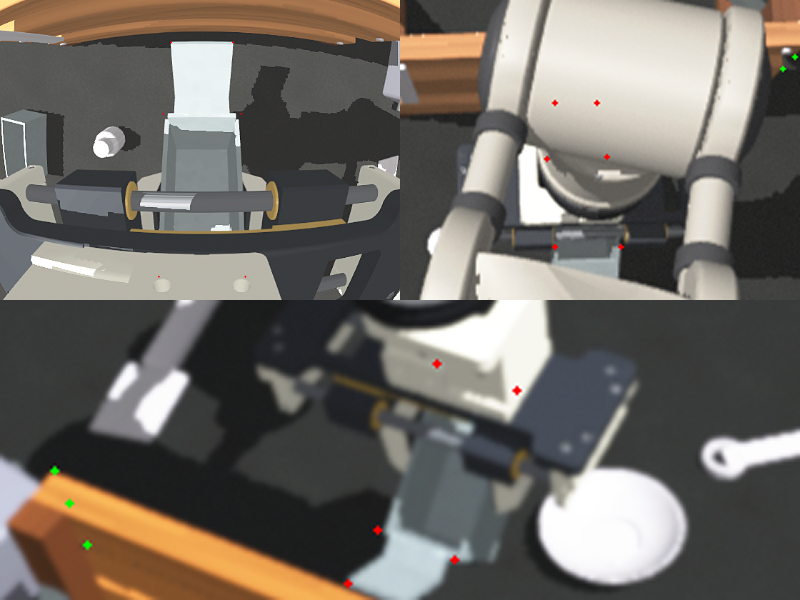

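Predicted hook tip corners (172,42) and (232,42) and the wall corners match the wrist picture, so the grasp is true. Next is inserting.

Run:
```python
from h import *
t=np.radians(41)
deltas([tool_at_bin(groove2w(x/1e3,-.0014,z/1e3),RY,t) for x,z in[(-130,-3),(-118,-1),(-106,2),(-94,6.5),(-82,11),(-72,12.6)]])
```

```text
xyz [ 0.02   -0.0001  0.0002] w [-0.  -0.1 -0. ]  world [ 0.563 -0.053  0.136]
  xyz [ 0.0317 -0.0001 -0.003 ] w [-0.  -0.1 -0. ]  world [ 0.575 -0.053  0.138]
  xyz [ 0.0433 -0.0001 -0.0072] w [-0.  -0.1 -0. ]  world [ 0.587 -0.052  0.141]
  xyz [ 0.0548 -0.0001 -0.0129] w [-0.  -0.1 -0. ]  world [ 0.599 -0.052  0.146]
  xyz [ 0.0663 -0.0001 -0.0186] w [-0.  -0.1 -0. ]  world [ 0.611 -0.051  0.15 ]
  xyz [ 0.0761 -0.0001 -0.0212] w [-0.  -0.1 -0. ]  world [ 0.621 -0.051  0.152]
```

>>> move_arm(deltas=[{"x": 0.01,"y": 0,"z": 0,"wx": 0,"wy": 0,"wz": 0,"hand": 0.4},{"x": 0.02,"y": 0,"z": 0,"wx": 0,"wy": 0,"wz": 0,"hand": 0.4},{"x": 0.026,"y": 0,"z": -0.0015,"wx": 0,"wy": 0,"wz": 0,"hand": 0.4},{"x": 0.032,"y": 0,"z": -0.003,"wx": 0,"wy": 0,"wz": 0,"hand": 0.4},{"x": 0.0375,"y": 0,"z": -0.005,"wx": 0,"wy": 0,"wz": 0,"hand": 0.4},{"x": 0.043,"y": 0,"z": -0.007,"wx": 0,"wy": 0,"wz": 0,"hand": 0.4},{"x": 0.043,"y": 0,"z": -0.007,"wx": 0,"wy": 0,"wz": 0,"hand": 0.4}])

```text
time: 6.05
tool_pos: [0.588, -0.052, 0.1405]
tool_rot: [-3.141, 0.104, 0.041]
contact_force: [-0.9, -0.3, -1.1]
opening: 0.0499
```

```bash
python3 look.py m2
python3 - <<'E'
from h import *
print(monitor.observe()['contact_force'])
t=np.radians(41)
deltas([tool_at_bin(groove2w(x/1e3,-.0014,z/1e3),RY,t) for x,z in[(-94,6.5),(-82,11),(-72,12.6)]])
E
```

```text
[ 0.58734059 -0.05198922  0.1403477 ] [-3.14087065  0.10435661  0.04077222] [-0.205  0.594  1.361 -0.026  1.287  1.334] 0.04979236131977686
bin in groove [-0.1058 -0.0014  0.0011] zyx [ 0.  41.   0.1]
[-0.5571795  -0.13634625 -2.5599667 ]
  xyz [ 0.0112  0.     -0.0066] w [-0. -0. -0.]  world [ 0.599 -0.052  0.146]
  xyz [ 0.0226  0.     -0.0123] w [-0. -0. -0.]  world [ 0.611 -0.051  0.15 ]
  xyz [ 0.0324  0.     -0.0149] w [-0. -0. -0.]  world [ 0.621 -0.051  0.152]
```

View pics/m2.png

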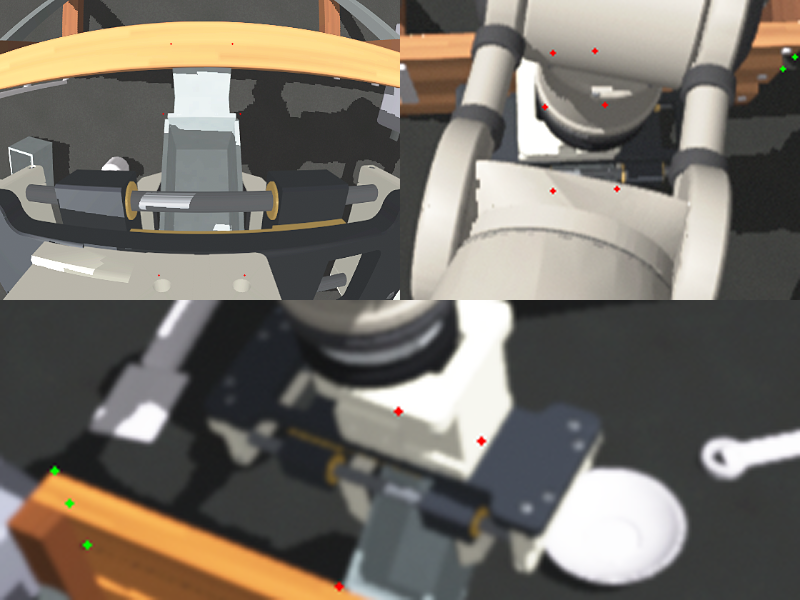

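The hook tip is now under the top slat at no force. I'll go fully in.

>>> move_arm(deltas=[{"x": 0.0055,"y": 0,"z": -0.0033,"wx": 0,"wy": 0,"wz": 0,"hand": 0.4},{"x": 0.011,"y": 0,"z": -0.0066,"wx": 0,"wy": 0,"wz": 0,"hand": 0.4},{"x": 0.017,"y": 0,"z": -0.0095,"wx": 0,"wy": 0,"wz": 0,"hand": 0.4},{"x": 0.0225,"y": 0,"z": -0.0123,"wx": 0,"wy": 0,"wz": 0,"hand": 0.4},{"x": 0.0275,"y": 0,"z": -0.0137,"wx": 0,"wy": 0,"wz": 0,"hand": 0.4},{"x": 0.0324,"y": 0,"z": -0.015,"wx": 0,"wy": 0,"wz": 0,"hand": 0.4},{"x": 0.0324,"y": 0,"z": -0.015,"wx": 0,"wy": 0,"wz": 0,"hand": 0.4}])

```text
time: 7.08
tool_pos: [0.6216, -0.0506, 0.1518]
tool_rot: [-3.141, 0.104, 0.041]
contact_force: [-0.4, -0.5, -1.5]
opening: 0.0496
```

Run:
```python
from h import *
print(monitor.observe()['contact_force'],cur()[0])
for T in[(36,-72.7,5),(30,-72.2,-5),(24,-70.7,-15),(21,-69.7,-21),(18,-68.2,-26),(15,-66.2,-31),(12,-64.2,-36),(9,-61.2,-40),(6,-58.7,-45),(4,-57.5,-49)]:
    print(T,end=''); deltas([tool_at_bin(groove2w(T[1]/1e3,-.0014,T[2]/1e3),RY,np.radians(T[0]))])
```

```text
[-0.37310369 -0.53912803 -1.51095233] [ 0.62158267 -0.05062144  0.15182847]
(36, -72.7, 5)  xyz [-0.0015 -0.      0.0059] w [-0.  5. -0.]  world [ 0.62  -0.051  0.146]
(30, -72.2, -5)  xyz [-0.0014  0.      0.0137] w [-0. 11. -0.]  world [ 0.619 -0.051  0.138]
(24, -70.7, -15)  xyz [-0.0006  0.      0.0217] w [-0. 17. -0.]  world [ 0.619 -0.051  0.13 ]
(21, -69.7, -21)  xyz [0.0001 0.     0.0267] w [-0. 20. -0.]  world [ 0.619 -0.051  0.125]
(18, -68.2, -26)  xyz [0.0011 0.     0.0307] w [-0. 23. -0.]  world [ 0.62  -0.051  0.121]
(15, -66.2, -31)  xyz [0.0026 0.     0.0347] w [-0. 26. -0.]  world [ 0.621 -0.051  0.117]
(12, -64.2, -36)  xyz [0.0041 0.     0.0387] w [-0. 29. -0.]  world [ 0.622 -0.051  0.113]
(9, -61.2, -40)  xyz [0.0064 0.     0.0417] w [-0. 32. -0.]  world [ 0.624 -0.051  0.11 ]
(6, -58.7, -45)  xyz [0.0083 0.     0.0459] w [-0. 35. -0.]  world [ 0.625 -0.05   0.105]
(4, -57.5, -49)  xyz [0.0092 0.     0.0493] w [-0. 37. -0.]  world [ 0.626 -0.05   0.102]
```

Swing down to 9°, gently.

>>> move_arm(deltas=[{"x": -0.0015,"y": 0,"z": 0.0059,"wx": 0,"wy": 5,"wz": 0,"hand": 0.4},{"x": -0.0014,"y": 0,"z": 0.0137,"wx": 0,"wy": 11,"wz": 0,"hand": 0.4},{"x": -0.0006,"y": 0,"z": 0.0217,"wx": 0,"wy": 17,"wz": 0,"hand": 0.4},{"x": 0.0001,"y": 0,"z": 0.0267,"wx": 0,"wy": 20,"wz": 0,"hand": 0.4},{"x": 0.0011,"y": 0,"z": 0.0307,"wx": 0,"wy": 23,"wz": 0,"hand": 0.4},{"x": 0.0026,"y": 0,"z": 0.0347,"wx": 0,"wy": 26,"wz": 0,"hand": 0.4},{"x": 0.0041,"y": 0,"z": 0.0387,"wx": 0,"wy": 29,"wz": 0,"hand": 0.4},{"x": 0.0041,"y": 0,"z": 0.0387,"wx": 0,"wy": 29,"wz": 0,"hand": 0.4}])

```text
time: 8.07
tool_pos: [0.6201, -0.0504, 0.1123]
tool_rot: [-3.14, -0.4, 0.04]
contact_force: [0.5, -0.3, -1.6]
opening: 0.0496
```

Run:
```python
from h import *
s=monitor.observe();print(s['contact_force'],cur()[0],s['qpos'],s['opening'])
for T in[(12,-64.2,-36),(9,-61.2,-40),(6,-58.7,-45),(4,-57.5,-49),(4,-57.5,-51)]:
    print(T,end=''); deltas([tool_at_bin(groove2w(T[1]/1e3,-.0014,T[2]/1e3),RY,np.radians(T[0]))])
```

```text
[ 0.49145382 -0.25955186 -1.56664086] [ 0.62005193 -0.05044966  0.1123466 ] [-0.26561061  0.45886397  1.77891709  0.23509683  0.53353545  1.08473178] 0.0495666147766894
(12, -64.2, -36)  xyz [0.0017 0.0002 0.0001] w [-0.1  0.1 -0.1]  world [ 0.622 -0.051  0.113]
(9, -61.2, -40)  xyz [0.0022 0.0002 0.0039] w [-0.1  3.1 -0.1]  world [ 0.624 -0.051  0.11 ]
(6, -58.7, -45)  xyz [0.0019 0.0002 0.0084] w [-0.1  6.1 -0.1]  world [ 0.625 -0.05   0.105]
(4, -57.5, -49)  xyz [0.001  0.0002 0.0119] w [-0.1  8.1 -0.1]  world [ 0.626 -0.05   0.102]
(4, -57.5, -51)  xyz [0.0002 0.0002 0.0137] w [-0.1  8.1 -0.1]  world [ 0.626 -0.05   0.1  ]
```

>>> move_arm(deltas=[{"x": 0.001,"y": 0,"z": 0.002,"wx": 0,"wy": 1.5,"wz": 0,"hand": 0.4},{"x": 0.002,"y": 0,"z": 0.004,"wx": 0,"wy": 3,"wz": 0,"hand": 0.4},{"x": 0.0018,"y": 0,"z": 0.0062,"wx": 0,"wy": 4.5,"wz": 0,"hand": 0.4},{"x": 0.0016,"y": 0,"z": 0.0084,"wx": 0,"wy": 6,"wz": 0,"hand": 0.4},{"x": 0.001,"y": 0,"z": 0.0105,"wx": 0,"wy": 7,"wz": 0,"hand": 0.4},{"x": 0.0006,"y": 0,"z": 0.0125,"wx": 0,"wy": 8,"wz": 0,"hand": 0.4},{"x": 0.0006,"y": 0,"z": 0.0125,"wx": 0,"wy": 8,"wz": 0,"hand": 0.4}])

```text
time: 8.95
tool_pos: [0.6269, -0.0501, 0.1018]
tool_rot: [-3.14, -0.541, 0.04]
contact_force: [-0.2, -0.4, -1.4]
opening: 0.0496
```

```bash
python3 look.py m3
python3 - <<'E'
from h import *
print(monitor.observe()['contact_force'])
E
```

```text
[ 0.62724599 -0.05034833  0.10218964] [-3.14086728 -0.54196693  0.04075951] [-0.287  0.461  1.896  0.571  0.314  0.738] 0.04981092370931878
bin in groove [-0.0558 -0.0014 -0.0486] zyx [0.  3.9 0. ]
[-0.33382691 -0.74768992 -1.24107262]
```

View pics/m3.png

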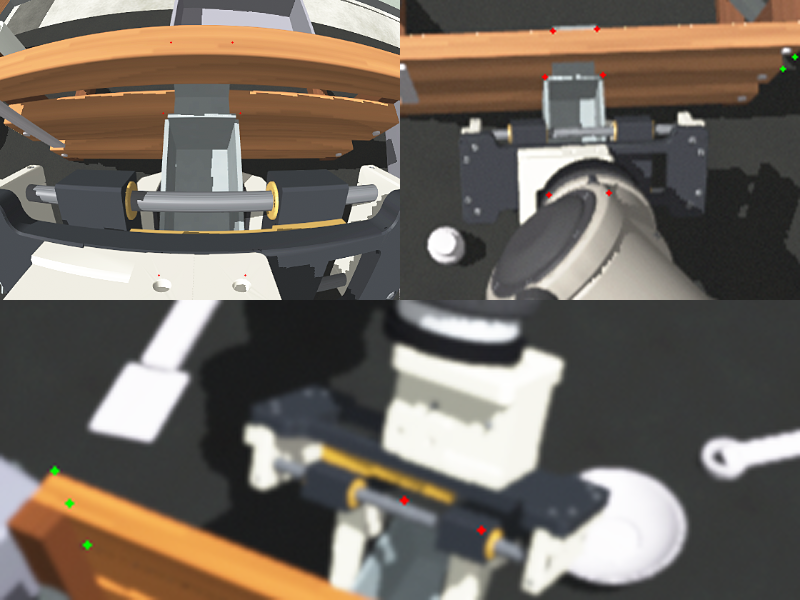

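The top view now shows the hook behind the top slat, matching the predicted points. I'll lower a little more until it seats.

>>> move_arm(deltas=[{"x": -0.0005,"y": 0,"z": 0.0009,"wx": 0,"wy": 0.4,"wz": 0,"hand": 0.4},{"x": -0.001,"y": 0,"z": 0.0018,"wx": 0,"wy": 0.8,"wz": 0,"hand": 0.4},{"x": -0.0013,"y": 0,"z": 0.0026,"wx": 0,"wy": 1,"wz": 0,"hand": 0.4},{"x": -0.0013,"y": 0,"z": 0.0026,"wx": 0,"wy": 1,"wz": 0,"hand": 0.4}])

```text
time: 9.6
tool_pos: [0.6272, -0.0504, 0.0992]
tool_rot: [-3.141, -0.56, 0.04]
contact_force: [-0.6, -0.5, 1.6]
opening: 0.0499
```

Light contact, about 3 N. Releasing with a small opening.

>>> move_arm(deltas=[{"x": 0,"y": 0,"z": 0,"wx": 0,"wy": 0,"wz": 0,"hand": 0.58},{"x": 0,"y": 0,"z": 0,"wx": 0,"wy": 0,"wz": 0,"hand": 0.64},{"x": 0,"y": 0,"z": 0,"wx": 0,"wy": 0,"wz": 0,"hand": 0.7},{"x": 0,"y": 0,"z": 0,"wx": 0,"wy": 0,"wz": 0,"hand": 0.76},{"x": 0,"y": 0,"z": 0,"wx": 0,"wy": 0,"wz": 0,"hand": 0.8},{"x": 0,"y": 0,"z": 0,"wx": 0,"wy": 0,"wz": 0,"hand": 0.8}], grip_force=10)

```text
time: 10.35
tool_pos: [0.627, -0.0504, 0.0989]
tool_rot: [-3.141, -0.559, 0.04]
contact_force: [0.3, -0.2, 0.2]
opening: 0.0735
```

>>> move_arm(deltas=[{"x": 0,"y": 0,"z": -0.01,"wx": 0,"wy": 0,"wz": 0,"hand": 0.9},{"x": 0,"y": 0,"z": -0.025,"wx": 0,"wy": 0,"wz": 0,"hand": 0.9},{"x": 0,"y": 0,"z": -0.05,"wx": 0,"wy": 0,"wz": 0,"hand": 0.9},{"x": 0,"y": 0,"z": -0.085,"wx": 0,"wy": 0,"wz": 0,"hand": 0.9},{"x": 0,"y": 0,"z": -0.12,"wx": 0,"wy": 0,"wz": 0,"hand": 0.9},{"x": 0,"y": 0,"z": -0.16,"wx": 0,"wy": 0,"wz": 0,"hand": 0.9},{"x": 0,"y": 0,"z": -0.2,"wx": 0,"wy": 0,"wz": 0,"hand": 0.9},{"x": 0,"y": 0,"z": -0.22,"wx": 0,"wy": 0,"wz": 0,"hand": 0.9}])

```text
time: 11.35
tool_pos: [0.5093, -0.0556, 0.2884]
tool_rot: [3.139, -0.562, 0.041]
contact_force: [0.5, -0.5, -0.2]
opening: 0.0826
```

Run:
```python
from h import *
W=lambda o,th,M:np.array(o)+Rn.from_euler('ZY',[RY,np.radians(th)]).apply(np.array(M)/1e3)
M=[[77.7,18,95.6],[77.7,-18,95.6],[50,25,52],[50,-25,52],[-50,25,52],[-50,-25,52],[-50,25,36],[-50,-25,0]]
pt=snap('top','t9.png');ps=snap('scene','s9.png');snap('wrist','w9.png')
Q=W(groove2w(-.054,-.0014,-.056),0,M)
b=cv2.imread('pics/t9.png');c=cv2.imread('pics/s9.png');a=cv2.imread('pics/w9.png')
def crop(im,p,x0,y0,x1,y1,f):
    z=cv2.resize(im[y0:y1,x0:x1],None,fx=f,fy=f,interpolation=2)
    for q in proj(p,Q): cv2.circle(z,tuple(int(round(v)) for v in (q+.5-[x0,y0])*f),2,(0,0,255),-1)
    return z
m=np.vstack([np.hstack([crop(b,pt,260,105,360,180,4),cv2.resize(a,(400,300))]),crop(c,ps,140,100,340,175,4)])
cv2.imwrite('pics/m4.png',m);print(cur()[0],monitor.observe()['contact_force'])
```

```text
[ 0.51007265 -0.05554275  0.28692167] [ 0.25474506  0.08964574 -0.06122093]
```

View pics/m4.png

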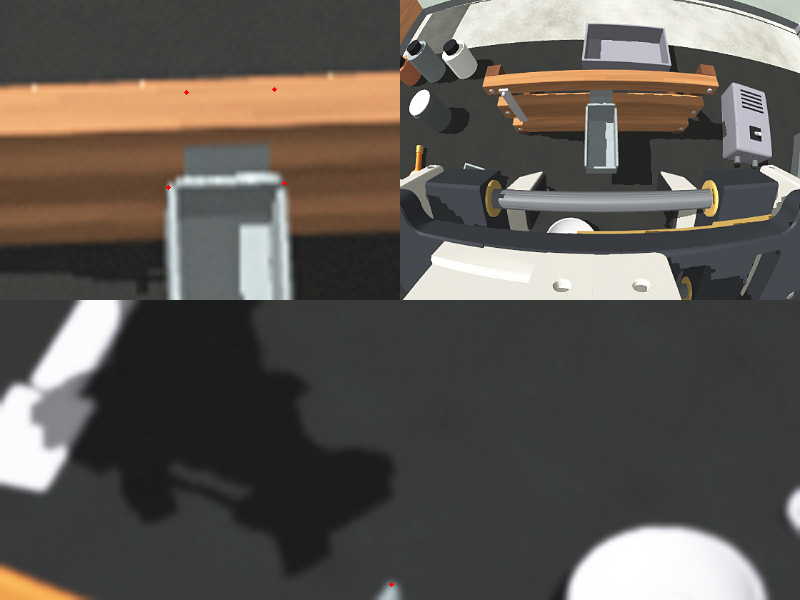

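The bin hangs with its corners on the predicted hung points. I'll check that it's level at its front end, using the same pictures cropped lower.

Run:
```python
from h import *
M=[[50,25,52],[50,-25,52],[-50,25,52],[-50,-25,52],[-50,25,0],[-50,-25,0]]
b=cv2.imread('pics/t9.png');c=cv2.imread('pics/s9.png')
def crop(im,n,x0,y0,x1,y1,f):
    p=viewer.camera_params(n); z=cv2.resize(im[y0:y1,x0:x1],None,fx=f,fy=f,interpolation=2)
    for th,col in((0,(0,0,255)),(4,(0,255,255))):
        o=groove2w(-.054,-.0014,-.056) if th==0 else groove2w(-.0575,-.0014,-.051)
        Q=o+Rn.from_euler('ZY',[RY,np.radians(th)]).apply(np.array(M)/1e3)
        for q in proj(p,Q): cv2.circle(z,tuple(int(round(v)) for v in (q+.5-[x0,y0])*f),2,col,-1)
    return z
m=np.hstack([crop(b,'top',285,130,345,250,5),crop(c,'scene',200,140,300,260,5)])
cv2.imwrite('pics/m5.png',m)
```

```text
(no output)
```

View pics/m5.png

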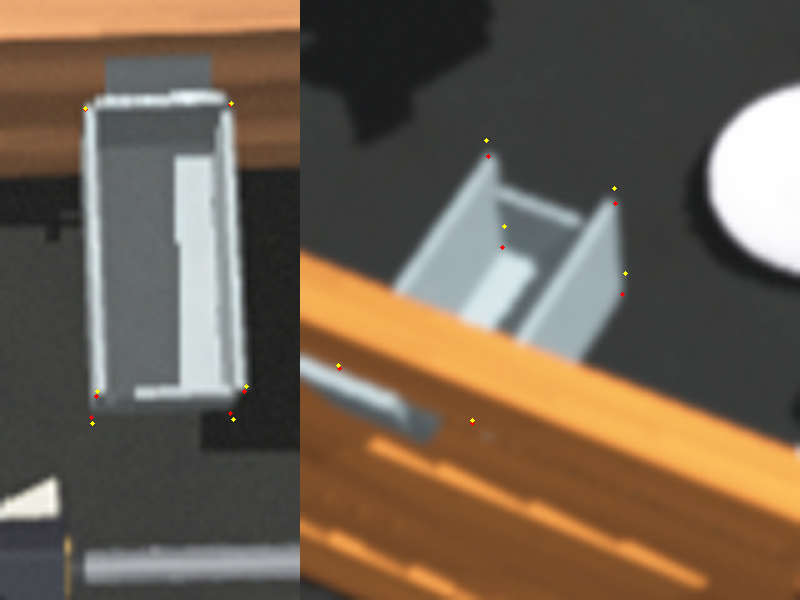

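```bash
python3 -c "
from h import *
print(robot.hand_in(), monitor.observe()['time'])"
```

```text
the job is handed in; nothing more can be done
the job is handed in; nothing more can be done
```

The hook bin now hangs in the rack's upper gap, about mid-length, with its hook caught behind the top slat. I gripped it across its side walls and tilted it front up 41°. I then slipped the hook in, swung the bin down to about 3° and let go, so its own weight levelled it. The job was handed in after about 11.5 s of robot time.

- **Final view:** in the last pictures the bin's corners matched the predicted level, hung pose to about a pixel in the scene view. From behind, the hook end showed behind the top slat.
- **Forces:** I read at most about 3 N, taken between moves.
- **Clear of the bin:** the gripper had backed off about 0.2 m and was touching nothing.
- **Plain bin:** the arm never went near it, but I did not measure its position again at the end.
- **Level swing not reachable:** with this grasp the arm could not have swung the bin fully level, because joint 5 would have passed its lower limit, so I released it at about 3°.
- **Small disagreement:** the rack measured 356 mm long against the 360 mm given, so its ends came out a few mm off.

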